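# Empty the scoop of spent vials into the sharps bin

### The job

Tip the three spent vials from the steel scoop into the yellow sharps bin: push the bin's spring flap open with the front lip of the scoop, let the vials roll in, and draw back so that the flap shuts. Then set the empty scoop back upright on its blue mat and let go. Keep the gripper itself off the flap, and leave the other bottles and glassware standing where they are.

Things in the scene. Friction and masses are not known exactly. Their poses are not given: they have to be found in the camera images.
- scoop: open steel scoop, 0.2 kg, on the mat, holding the vials. Origin: underside of its floor; x to the lip, y across, z up. 3 mm sheet, 86 mm wide. Flat floor x = -55 to 45 mm, then a ramp 20 deg up, 50 mm long, to the lip (open front). Walls 42 mm high at sides and back, 31 mm beside the ramp. Pitched nose-down under 15 deg it keeps the vials, over 25 deg they roll out over the lip
- scoop_lip (a point): middle of the scoop's front lip, its lower edge: in the scoop's frame x = 92, y = 0, z = 17 mm; axes as the scoop
- scoop_grip (a point): grip point in the green handle, scoop frame x = -95, y = 0, z = 57 mm; axes as the scoop. Handle: straight bar 106 mm long, 24 deep, 18 thick (flat sides face +-y: close along y), rising backwards at 30 deg from the back wall (x = -58, z = 36 mm) to x = -150, z = 88 mm. Fingers pointing down, or down and forward (to the lip) by up to 45 deg, come in free
- vial0: spent sample vial of amber glass with a white cap, 28 mm diameter, 60 mm long, 22 g, lying across the scoop; origin on its axis at mid-length, y along its axis
- vial1: second vial, the same
- vial2: third vial, the same
- bin: fixed bench-top sharps bin: yellow box 180 mm deep (x), 160 wide (y), red lid. Origin: centre of its underside; front and loading side -x, z up. Front wall 100 mm high (top edge x = -90, z = 100 mm); from there a face slopes up and back at 45 deg to x = -2, z = 188 mm; level lid behind it, with a handle up to z = 211 mm at x = 50. Walls 4 mm, inner floor z = 6 mm
- flap_hinge (a point): middle of the flap's hinge, along the lower (near) edge of the port in the bin's sloping face: bin frame x = -76, y = 0, z = 110 mm. x points up the flap, away from the hinge, z out of its outer face. Port 114 mm wide, 95 mm long up the slope (starting 15 mm up it). Flap: white plate 112 mm wide, 91 long, 3 thick
- flap (a joint): flap angle, rad: 0 = shut (in the sloping face), grows as it swings inwards and down, 0.79 = level, stop at 1.35. A light spring (0.07 N m at 0 plus 0.12 N m per rad: 2 to 4 N at 50 mm from the hinge) holds it shut and shuts it again; the vials' weight alone does not open it
- mat: blue ribbed bench mat, fixed, 210 mm (x) by 150 mm (y) by 5 mm thick; origin: centre of its underside; the scoop stands on it, its underside at z = 5 mm
- beaker: clear beaker standing on the bench, 70 mm diameter, 92 mm high; origin: centre of its underside; to be left alone
- wash_bottle: white wash bottle with a red cap, 62 mm diameter, 150 mm high; origin: centre of its underside; to be left alone
- reagent_bottle: amber bottle with a blue cap, 72 mm diameter, 150 mm high; origin: centre of its underside; to be left alone
- gas_bottle_a: glass gas-washing bottle, 56 mm diameter, 170 mm high; origin: centre of its underside; to be left alone
- gas_bottle_b: second gas-washing bottle, the same; to be left alone
- flask: round glass flask standing in a cork ring, 84 mm diameter, 146 mm high; origin: centre of its underside; to be left alone
Things that resemble listed ones, but are neither listed nor needed, are in the scene too. Leave any purple or red look-alike of the vial0 alone.

How it is judged:
By the outcome, as a careful person would: the job done as asked, in the order asked, and still so for the second after the job is handed in, with the robot touching nothing.
It also fails if it takes over 62 s, if anything falls off the work surface, if the arm or the gripper's body presses on something with over 40 N, if the wrist force passes 120 N, or if a joint passes its speed limit or range.

### The arm

A 6-joint arm with a two-finger parallel gripper is mounted at the origin on the work surface. World frame = base frame: x ahead of the robot, y to its left, z up, the work surface at z = 0. Lengths are in m, angles in rad, forces in N, time in s.
With the tool pointing down it reaches from about 0.375 to 0.975 m from the base axis. Payload 3.8 kg.
Tool frame: the origin (TCP) lies midway between the tips of the shut fingers; the grasp point (between the pads) lies 19 mm behind it; z points along the fingers, y is the direction in which the jaws open and shut (so a half turn about z gives the same grasp; the last joint's range is limited). The gripper opens to 85 mm and grips with 20 to 120 N. Pads are 22 mm wide; open, the fingers measure 114 mm over their backs; the gripper's body (76 mm by 85 mm) begins 54 mm behind the grasp point. The pads swing forward as they close: fully open they stand 13 mm farther back than shut.
Start: joints at [1.081, 0.264, 1.604, -0, 1.274, -0.037], TCP at [0.295, 0.607, 0.231] pointing down, gripper open.
Joint ranges: [-2.63, 2.63], [-0.94, 2.18], [0.31, 2.57], [-1.31, 4.45], [0, 2.66], [-2.55, 2.55]. Speed limits (rad/s): [2.57, 2.57, 3.14, 3.14, 3.14, 3.14].

### API

Orientations are given as a rotation vector (axis times angle).
In Python, from workcell import bot gives the robot as it stands.
- The arm moves only by the tool drive_tool, never from a script. Its argument "deltas" is a list of rows, each an object with "hand": the opening, from 0 (shut) to 1 (fully open); "offset": the shift along the world's x, y, z in cm, a list of three; "angular": the turn, a rotation vector about the world's x, y, z in degrees, a list of three. A call has 1 to 8 rows; each row is the pose to reach, as a shift and turn from the pose commanded when the call began; what a row does not reach only later rows make up. A row lasts 1/8 s, in which the tool goes at most 62.5 mm and 10.7 degrees, less where a joint would pass 70% of its speed; a pose out of reach is approached as far as the arm can. A call with a gripper value outside its range is refused whole. The fingers move at their own pace and stop on an object; "force" is the grip in N (left out, the last holds). Time passes only in rows, so rows that repeat a pose let the fingers close. It gives the time, the measured TCP pose, the force and the opening at its end, in the units of the state.
- bot.read_state(): the state, without advancing time (a new reading comes with each control period).
- bot.read_camera(name): name is "side" or "top" or "wrist"; returns a dict with "frame" (420x560x3 uint8, blue, green, red), "mtx" (3x3 intrinsics, pixels), "R" (3x3) and "t" (3): a world point X has camera coordinates R X + t. Camera axes: x right, y down, z forward; pixel columns grow to the right and rows downward; lengths in m; the calibration is good to about 2 mm. A picture is of the moment at which its call begins. There is no depth.
- bot.finish_job(): hands the job in, once; it reports no verdict.
The state is a dict: "time": time; "q": joint angles; "joint_vel": joint speeds; "joint_torque": joint torques, N m; "tool_pos": TCP position; "tcp_rot": TCP orientation; "wrist_force": force on the tool from outside, world axes, zero at the start; "torque": the same for the moment, N m; "width": opening from 0.0 (shut) to 1.0 (fully open).
Only numpy, scipy, OpenCV 4.12 (cv2) and the standard library are available. Lean on these libraries where they do the work, as an engineer would, in place of code of your own. Each camera call takes 0.05 s, during which the arm holds its last target. There are 200 camera calls.

## Working session

There is one attempt and no reset: what is moved stays moved. The work goes in short steps, Python scripts to look and compute and a tool call to move; the robot and the scene stay as the last step left them, time stands still between calls to the robot, and variables do not carry over. Pictures are saved under pics/ and viewed, about 8 in all and at most 12, crops included, and the job is handed in when it is done.

Besides the shell and the picture viewer there is one more tool, called after "Call:" as a command line: name --argument value ..., lists and objects as JSON in quotes. drive_tool: Moves the arm, as the interface text tells. Its arguments: {"type":"object","properties":{"deltas":{"type":"array"},"force":{"type":"number"}},"required":["deltas"]}

```bash
mkdir -p pics
cat > h.py <<'E'
import numpy as np, cv2
from workcell import bot
def snap(n,f=None):
    c=bot.read_camera(n); cv2.imwrite(f"pics/{f or n}.png",c["frame"]); np.savez(f"pics/{f or n}.npz",**c); return c
def load(f): return dict(np.load(f"pics/{f}.npz"))
def proj(c,X):
    p=c["mtx"]@(c["R"]@np.array(X,float)+c["t"]); return p[:2]/p[2]
def ray(c,u,v):
    o=-c["R"].T@c["t"]; d=c["R"].T@np.linalg.solve(c["mtx"],[u,v,1.]); return o,d/np.linalg.norm(d)
def onz(c,u,v,z):
    o,d=ray(c,u,v); return o+d*(z-o[2])/d[2]
def two(c1,p1,c2,p2):
    o1,d1=ray(c1,*p1);o2,d2=ray(c2,*p2)
    s=np.linalg.lstsq(np.c_[d1,-d2],o2-o1,rcond=None)[0]; a=o1+s[0]*d1;b=o2+s[1]*d2
    return (a+b)/2,np.linalg.norm(a-b)
E
python3 - <<'E'
from h import *
a=snap("top","top0");b=snap("side","side0")
for c in(a,b): print(-c["R"].T@c["t"],c["R"][2])
print(bot.read_state())
E
```

```text
[ 0.49205759 -0.02030435  1.28985059] [ 0.09469483  0.02579867 -0.995172  ]
[ 0.18196869 -0.75328397  0.6894012 ] [ 0.42337698  0.71198046 -0.56021046]
{'time': 0.1, 'q': array([ 1.08106231e+00,  2.64718663e-01,  1.60522941e+00, -1.82106773e-05,
        1.27369735e+00, -3.68984128e-02]), 'joint_vel': array([-3.31072303e-04, -1.58545251e-03, -2.28144472e-03,  2.28218605e-04,
        4.16588010e-04, -2.94979945e-05]), 'joint_torque': array([ 8.99427978e-04, -5.16710401e+01, -3.68588805e+01,  5.93822710e-05,
        6.40072903e-03, -2.40657738e-05]), 'tool_pos': array([0.29502191, 0.60638549, 0.23006333]), 'tcp_rot': array([-0.70512579, -3.06090526,  0.00311995]), 'wrist_force': array([-0.42100753, -0.20952916, -0.26053597]), 'torque': array([ 0.03254278, -0.02461304, -0.01651593]), 'width': 0.9954712464024352}
```

View pics/top0.png

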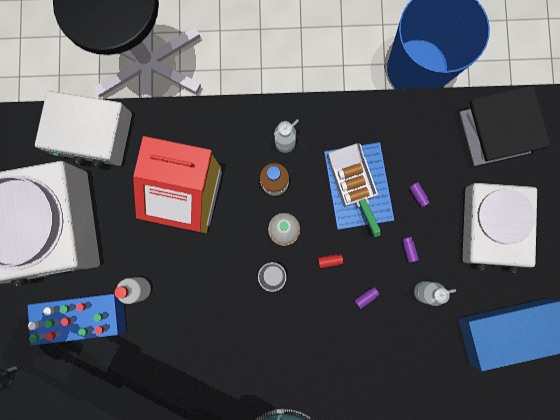

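View pics/side0.png

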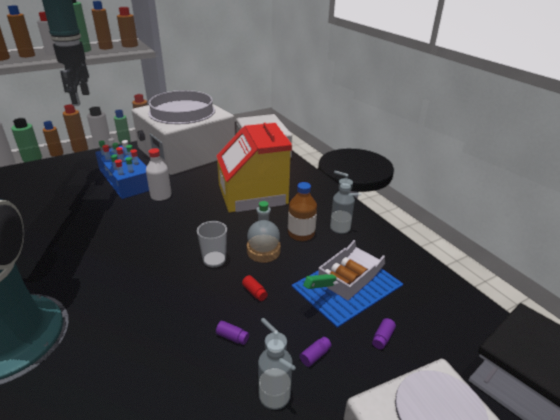

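Top view (image up = world +x, left = +y): the bin is at (175,185), its white flap at (168,203) faces the robot. The scoop is on the blue mat at (358,185), green handle end at (376,232), with three amber vials. Purple vials (419,194), (410,249), (367,298) and a red one (331,261) are look-alikes; the amber ones with white caps in the scoop are the ones meant. I'll check that in a crop.

Run:
```python
from h import *
a=load("top0");b=load("side0")
f=a["frame"]
k=lambda im,x,y,w,h,s: cv2.resize(im[y:y+h,x:x+w],(w*s,h*s),interpolation=cv2.INTER_CUBIC)
L=k(f,125,125,100,120,4);R=k(f,315,130,90,120,4)
cv2.imwrite("pics/crop1.png",np.hstack([L,R]))
hs=cv2.cvtColor(f,cv2.COLOR_BGR2HSV)
def m(lo,hi,x,y,w,h,name,z):
    M=cv2.inRange(hs,lo,hi);N=np.zeros_like(M);N[y:y+h,x:x+w]=M[y:y+h,x:x+w]
    cs=max(cv2.findContours(N,0,1)[0],key=cv2.contourArea)
    r=cv2.minAreaRect(cs);bx=cv2.boxPoints(r)
    print(name,cv2.contourArea(cs),"ctr",r[0]);
    for p in bx: print("  ",p.round(1),onz(a,*p,z).round(4))
m((100,120,60),(125,255,255),315,130,90,110,"mat",.005)
m((55,120,30),(80,255,255),350,190,40,60,"handle",.075)
m((0,0,150),(180,60,255),140,180,55,50,"flap",.15)
m((0,150,100),(8,255,255),130,130,95,110,"redlid",.188)
for n,p,z in [("beaker",(272,277),.09),("flask",(284,226),.146),("wash",(120,291),.15),("reag",(274,173),.15),("gasA",(286,130),.17),("gasB",(440,295),.17)]: print(n,onz(a,*p,z).round(3))
```

```text
mat 1267.5 ctr (375.7080078125, 182.64398193359375)
   [357.3 145.2] [ 0.7954 -0.2176  0.005 ]
   [379.8 141.1] [ 0.8047 -0.2775  0.005 ]
   [394.1 220.1] [ 0.5928 -0.3056  0.005 ]
   [371.7 224.2] [ 0.5836 -0.2466  0.005 ]
handle 256.5 ctr (369.5886535644531, 217.69102478027344)
   [357.5 201.6] [ 0.6358 -0.2016  0.075 ]
   [365.1 198.1] [ 0.6442 -0.2208  0.075 ]
   [381.7 233.8] [ 0.5542 -0.2579  0.075 ]
   [374.1 237.3] [ 0.5459 -0.2388  0.075 ]
flap 1286.5 ctr (167.5207977294922, 203.90017700195312)
   [139.2 212.9] [0.614  0.3242 0.15  ]
   [145.1 184.3] [0.682  0.3101 0.15  ]
   [195.9 194.9] [0.6533 0.1893 0.15  ]
   [189.9 223.5] [0.5859 0.204  0.15  ]
redlid 4011.0 ctr (170.4224090576172, 183.26821899414062)
   [124.7 216.2] [0.6032 0.346  0.188 ]
   [141.4 135. ] [0.7915 0.308  0.188 ]
   [216.1 150.3] [0.7502 0.1345 0.188 ]
   [199.5 231.5] [0.5639 0.1748 0.188 ]
beaker [0.455 0.016 0.09 ]
flask [ 0.575 -0.017  0.146]
wash [0.432 0.369 0.15 ]
reag [0.7   0.003 0.15 ]
gasA [ 0.798 -0.028  0.17 ]
gasB [ 0.408 -0.363  0.17 ]
```

View pics/crop1.png

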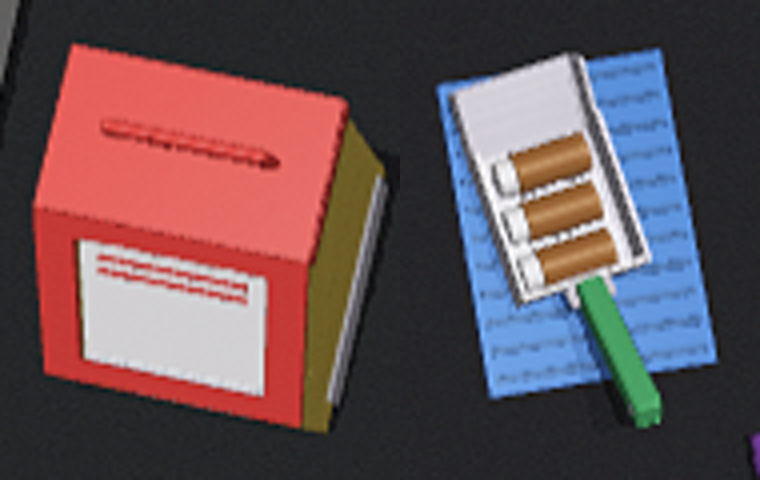

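Crop: the three amber, white-capped vials lie in the scoop (crop x 490-620, y 135-285), so they are the ones meant. The flap's corners are at crop (78,240), (267,278), (264,397) and (84,360).

Run:
```python
from h import *
a=load("top0")
B=lambda x,y,z: onz(a,125+x/4-.4,125+y/4-.4,z)
S=lambda x,y,z: onz(a,315+(x-400)/4-.4,130+y/4-.4,z)
yaw=lambda d: np.degrees(np.arctan2(d[1],d[0]))
P={n:B(*v) for n,v in dict(rl=(72,45,.188),rr=(348,100,.188),fl=(37,207,.188),fr=(305,263,.188),bl=(45,375,.1),br=(302,430,.1),f0=(78,240,.173),f1=(267,278,.173),f2=(264,397,.112),f3=(84,360,.112)).items()}
for k,v in P.items(): print(k,v.round(4))
L=lambda i,j:np.linalg.norm(P[i]-P[j])
print("lid w",L('rl','rr'),L('fl','fr'),"d",L('rl','fl'),L('rr','fr'),"front w",L('bl','br'),"flap w",L('f0','f1'),L('f2','f3'),'l',L('f0','f3'),L('f1','f2'))
for i,j in [('fl','rl'),('fr','rr'),('bl','rl'),('br','rr'),('f3','f0'),('f2','f1')]: print(i,j,yaw(P[j]-P[i]))
for i,j in [('rr','rl'),('fr','fl'),('br','bl'),('f2','f3')]: print(i,j,yaw(P[i]-P[j])+90)
print("hinge",(P['f2']+P['f3'])/2)
h0,h1=S(592,283,.060),S(653,412,.100)
print("handle",h0,h1,yaw(h0-h1),np.linalg.norm(h0-h1))
l0,l1=S(452,95,.05),S(572,55,.05); b0,b1=S(522,303,.047),S(650,262,.047)
print("lip",l0,l1,np.linalg.norm(l0-l1),"back",b0,b1,np.linalg.norm(b0-b1), yaw(l0-b0),yaw(l1-b1),yaw(b1-b0)+90,yaw((l0+l1)-(b0+b1)))
```

```text
rl [0.7895 0.3051 0.188 ]
rr [0.7522 0.1449 0.188 ]
fl [0.6949 0.3253 0.188 ]
fr [0.6581 0.1707 0.188 ]
bl [0.6061 0.3476 0.1   ]
br [0.5682 0.1889 0.1   ]
f0 [0.6776 0.3059 0.173 ]
f1 [0.6522 0.1955 0.173 ]
f2 [0.5881 0.2097 0.112 ]
f3 [0.6136 0.3199 0.112 ]
lid w 0.16450996935585885 0.15890732648192224 d 0.09665553735218789 0.09754405826796994 front w 0.16323344411018728 flap w 0.11323891113839075 0.11310812373731187 l 0.08951884046334527 0.08964217377004202
fl rl -12.037702388788622
fr rr -15.340251653350716
bl rl -13.039503024263958
br rr -13.427420572172679
f3 f0 -12.373436979141568
f2 f1 -12.489095891021648
rr rl -13.107516280970813
fr fl -13.407257666764437
br bl -13.45577992897519
f2 f3 -13.029832022011902
hinge [0.60080348 0.26483067 0.112     ]
handle [ 0.6404816  -0.21676733  0.06      ] [ 0.55594815 -0.24393164  0.1       ] 17.814494298613074 0.09738482037322595
lip [ 0.76584864 -0.13377319  0.05      ] [ 0.78968292 -0.21162017  0.05      ] 0.08141391870612831 back [ 0.63042384 -0.17391314  0.047     ] [ 0.65452804 -0.25619383  0.047     ] 0.0857387038867867 16.5098374684481 18.252393663992155 16.327989072605504 17.384394286804866
```

Call:
drive_tool --deltas '[{"hand":0.7,"offset":[16,-42,2],"angular":[0,0,22]},{"hand":0.7,"offset":[16,-42,2],"angular":[0,0,22]},{"hand":0.7,"offset":[16,-42,2],"angular":[0,0,22]},{"hand":0.7,"offset":[31,-83.3,0],"angular":[0,0,43.3]},{"hand":0.7,"offset":[31,-83.3,0],"angular":[0,0,43.3]},{"hand":0.7,"offset":[31,-83.3,0],"angular":[0,0,43.3]},{"hand":0.7,"offset":[31,-83.3,0],"angular":[0,0,43.3]},{"hand":0.7,"offset":[31,-83.3,0],"angular":[0,0,43.3]}]'

```text
time: 1.1
tool_pos: [0.4677, 0.1452, 0.2358]
tcp_rot: [-0.474, 3.106, -0.0]
wrist_force: [1.4, 0.3, 0.0]
width: 0.7
```

Call:
drive_tool --deltas '[{"hand":0.7,"offset":[13.7,-37.2,-1.6],"angular":[0,0,0]},{"hand":0.7,"offset":[13.7,-37.2,-1.6],"angular":[0,0,0]},{"hand":0.7,"offset":[13.7,-37.2,-1.6],"angular":[0,0,0]},{"hand":0.7,"offset":[13.7,-37.2,-1.6],"angular":[0,0,0]},{"hand":0.7,"offset":[13.7,-37.2,-1.6],"angular":[0,0,0]},{"hand":0.7,"offset":[13.7,-37.2,-1.6],"angular":[0,0,0]},{"hand":0.7,"offset":[13.7,-37.2,-1.6],"angular":[0,0,0]},{"hand":0.7,"offset":[13.7,-37.2,-1.6],"angular":[0,0,0]}]'

```text
time: 2.1
tool_pos: [0.6044, -0.2259, 0.219]
tcp_rot: [0.47, -3.105, -0.002]
wrist_force: [0.3, 0.6, 0.3]
width: 0.699
```

Run:
```python
from h import *
s=bot.read_state();print(s["tool_pos"],s["tcp_rot"],np.degrees(s["q"]).round(1))
w=snap("wrist","w1")
im=w["frame"].copy()
o=np.array([.697,-.1985,.005]);y=np.radians(17.3);ex=np.array([np.cos(y),np.sin(y),0]);ey=np.array([-ex[1],ex[0],0])
P=lambda x,yy,z:o+ex*x/1e3+ey*yy/1e3+np.array([0,0,z/1e3])
for q in[(-95,0,57),(-150,0,88),(-58,0,36),(92,43,20),(92,-43,20),(-58,43,42),(-58,-43,42)]:
    u=proj(w,P(*q));print(q,u.round(0)); cv2.drawMarker(im,tuple(int(t) for t in u.round()),(255,0,255),1,12,1)
cv2.imwrite("pics/w1m.png",im)
```

```text
[ 0.60435693 -0.22588921  0.21904667] [ 4.70342140e-01 -3.10476956e+00 -1.84251727e-03] [ -22.7   12.4   96.5    0.    71.2 -129.9]
(-95, 0, 57) [276. 195.]
(-150, 0, 88) [276. 138.]
(-58, 0, 36) [276. 224.]
(92, 43, 20) [312. 337.]
(92, -43, 20) [240. 337.]
(-58, 43, 42) [319. 227.]
(-58, -43, 42) [233. 227.]
```

View pics/w1m.png

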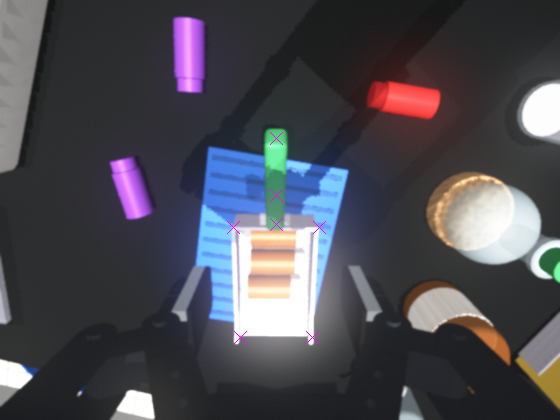

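The wrist view shows the scoop straight under the gripper. The handle centreline is at u=276 as predicted. The back wall is at v≈217 where I predicted 227, so I'll check the position along x.

Run:
```python
from h import *
w=load("w1");print("cam",-w["R"].T@w["t"],w["R"][2])
o=np.array([.697,-.1985,.005]);y=np.radians(17.3);ex=np.array([np.cos(y),np.sin(y),0]);ey=np.array([-ex[1],ex[0],0])
loc=lambda X:np.round([(X-o)@ex*1e3,(X-o)@ey*1e3,X[2]*1e3-5],1)
for n,p,z in[("back L",(234,217),47),("back R",(319,217),47),("lip m",(276,337),25),("wallfront L",(240,344),51),("wallfront R",(311,344),51),("hend",(276,127),83),("handle-start",(276,228),52),("mat bl",(208,147),5),("mat br",(348,170),5)]: print(n,loc(onz(w,*p,z/1e3)))
hs=cv2.cvtColor(w["frame"],cv2.COLOR_BGR2HSV);M=cv2.inRange(hs,(50,100,40),(85,255,255));M[:,:250]=0;M[:,305:]=0
ys,xs=np.nonzero(M);print(ys.min(),ys.max(),[ (r,xs[ys==r].min(),xs[ys==r].max()) for r in range(130,230,15)])
# two view: back wall corners and handle end top in top0
a=load("top0")
S=lambda x,y:(315+(x-400)/4-.4,130+y/4-.4)
for n,p,q in[("backR",S(650,262),(234,217)),("backL",S(522,303),(319,217)),("lipL",S(452,95),(311,344)),("lipR",S(572,55),(240,344)),("hend",S(655,422),(276,127))]:
    X,e=two(a,p,w,q);print(n,loc(X),e)
```

```text
cam [ 0.52702049 -0.25188099  0.36113032] [ 0.29818762  0.09384672 -0.94988259]
back L [-68.2 -41.8  42. ]
back R [-68.1  42.2  42. ]
lip m [91.9 -0.4 20. ]
wallfront L [ 80.3 -40.5  46. ]
wallfront R [80.4 38.5 46. ]
hend [-157.3   -0.3   78. ]
handle-start [-58.4  -0.3  47. ]
mat bl [-131.2  -71.4    0. ]
mat br [-106.6   76.8    0. ]
128 227 [(130, np.int64(265), np.int64(285)), (145, np.int64(263), np.int64(287)), (160, np.int64(265), np.int64(285)), (175, np.int64(266), np.int64(284)), (190, np.int64(266), np.int64(284)), (205, np.int64(267), np.int64(283)), (220, np.int64(268), np.int64(276))]
backR [-56.  -47.9   9.2] 0.0036765438987794233
backL [-57.4  42.6  19.8] 0.007583531860074054
lipL [86.4 39.9 38.5] 0.0009432343477497052
lipR [ 85.6 -41.3  39.6] 0.00010778120101980074
hend [-156.2   -1.1   87.9] 0.004069256278873152
```

Call:
drive_tool --deltas '[{"hand":0.7,"offset":[0.1,-0.1,-6],"angular":[0,0,0]},{"hand":0.7,"offset":[0.1,-0.1,-12],"angular":[0,0,0]},{"hand":0.7,"offset":[0.1,-0.1,-16],"angular":[0,0,0]},{"hand":0.7,"offset":[0.1,-0.1,-17.6],"angular":[0,0,0]},{"hand":0.7,"offset":[0.1,-0.1,-17.6],"angular":[0,0,0]},{"hand":0.0,"offset":[0.1,-0.1,-17.6],"angular":[0,0,0]},{"hand":0.0,"offset":[0.1,-0.1,-17.6],"angular":[0,0,0]},{"hand":0.0,"offset":[0.1,-0.1,-17.6],"angular":[0,0,0]}]' --force 110

```text
time: 3.15
tool_pos: [0.6073, -0.2266, 0.0466]
tcp_rot: [-0.473, 3.102, -0.003]
wrist_force: [-1.6, 0.7, 6.0]
width: 0.188
```

Call:
drive_tool --deltas '[{"hand":0.0,"offset":[0,0,0],"angular":[0,0,0]},{"hand":0.0,"offset":[0,0,0],"angular":[0,0,0]},{"hand":0.0,"offset":[0,0,0.5],"angular":[0,0,0]},{"hand":0.0,"offset":[0,0,1.5],"angular":[0,0,0]},{"hand":0.0,"offset":[0,0,3],"angular":[0,0,0]},{"hand":0.0,"offset":[0,0,4],"angular":[0,0,0]},{"hand":0.0,"offset":[0,0,4.5],"angular":[0,0,0]},{"hand":0.0,"offset":[0,0,4.5],"angular":[0,0,0]}]'

```text
time: 4.15
tool_pos: [0.606, -0.226, 0.0898]
tcp_rot: [-0.474, 3.105, -0.001]
wrist_force: [0.0, 0.0, -2.8]
width: 0.187
```

Run:
```python
from h import *
s=bot.read_state();print({k:np.round(v,3) for k,v in s.items()})
w=snap("wrist","w2");b=snap("side","side2")
cv2.imwrite("pics/c2.png",np.hstack([w["frame"][100:400,150:450],cv2.resize(b["frame"][170:370,250:450],(600,600))[::2,::2] if 0 else cv2.resize(b["frame"][180:330,260:410],(300,300))]))
```

```text
{'time': np.float64(4.15), 'q': array([-0.395,  0.328,  1.796, -0.   ,  1.016, -2.269]), 'joint_vel': array([ 0.   ,  0.01 ,  0.014, -0.001, -0.006, -0.003]), 'joint_torque': array([ 6.0000e-03, -5.3372e+01, -3.4500e+01,  1.3200e-01, -1.5400e-01,
       -4.0000e-03]), 'tool_pos': array([ 0.606, -0.226,  0.09 ]), 'tcp_rot': array([-4.740e-01,  3.105e+00, -1.000e-03]), 'wrist_force': array([ 0.008,  0.033, -2.806]), 'torque': array([-0.129,  0.282, -0.022]), 'width': np.float64(0.187)}
```

View pics/c2.png

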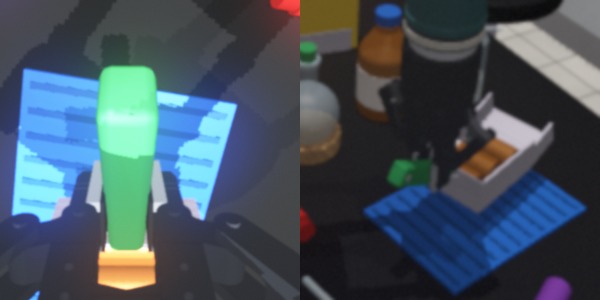

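Grip is firm: the wrist carries 2.8 N (scoop plus three vials), and the scoop is level with the vials inside. Next I lift above the glassware and carry it to the bin.

Call:
drive_tool --deltas '[{"hand":0.0,"offset":[0,0,1],"angular":[0,0,0]},{"hand":0.0,"offset":[0,0,3],"angular":[0,0,0]},{"hand":0.0,"offset":[0,0,6],"angular":[0,0,0]},{"hand":0.0,"offset":[0,0,9],"angular":[0,0,0]},{"hand":0.0,"offset":[0,0,12],"angular":[0,0,0]},{"hand":0.0,"offset":[0,0,15],"angular":[0,0,0]},{"hand":0.0,"offset":[0,0,17],"angular":[0,0,0]},{"hand":0.0,"offset":[0,0,18],"angular":[0,0,0]}]'

```text
time: 5.25
tool_pos: [0.6063, -0.2261, 0.2714]
tcp_rot: [-0.474, 3.103, -0.002]
wrist_force: [0.0, 0.4, -3.7]
width: 0.189
```

Call:
drive_tool --deltas '[{"hand":0.0,"offset":[-0.3,0.9,0],"angular":[0,0,-0.5]},{"hand":0.0,"offset":[-1,2.7,0],"angular":[0,0,-1.5]},{"hand":0.0,"offset":[-2,5.4,0],"angular":[0,0,-3]},{"hand":0.0,"offset":[-3.2,8.5,0],"angular":[0,0,-5]},{"hand":0.0,"offset":[-4.4,11.7,0],"angular":[0,0,-6.7]},{"hand":0.0,"offset":[-5.6,15,0],"angular":[0,0,-8.5]},{"hand":0.0,"offset":[-6.8,18.3,0],"angular":[0,0,-10.4]},{"hand":0.0,"offset":[-8,21.6,0],"angular":[0,0,-12.2]}]'

```text
time: 6.25
tool_pos: [0.5237, -0.0082, 0.2671]
tcp_rot: [0.139, -3.135, -0.001]
wrist_force: [0.5, 0.6, -2.3]
width: 0.186
```

Call:
drive_tool --deltas '[{"hand":0.0,"offset":[-1.2,3.3,0],"angular":[0,0,-1.9]},{"hand":0.0,"offset":[-2.4,6.6,0],"angular":[0,0,-3.7]},{"hand":0.0,"offset":[-3.7,9.9,0],"angular":[0,0,-5.6]},{"hand":0.0,"offset":[-4.9,13.2,0],"angular":[0,0,-7.5]},{"hand":0.0,"offset":[-6.1,16.5,0],"angular":[0,0,-9.3]},{"hand":0.0,"offset":[-7.3,19.8,0],"angular":[0,0,-11.2]},{"hand":0.0,"offset":[-8.4,22.9,0],"angular":[0,0,-12.9]},{"hand":0.0,"offset":[-9.4,25.5,0],"angular":[0,0,-14.4]}]'

```text
time: 7.25
tool_pos: [0.4295, 0.2462, 0.2672]
tcp_rot: [-0.254, -3.128, 0.002]
wrist_force: [1.0, 0.6, -2.1]
width: 0.191
```

Call:
drive_tool --deltas '[{"hand":0.0,"offset":[-0.9,2.4,0],"angular":[0,0,-1.3]},{"hand":0.0,"offset":[-1.6,4.3,0],"angular":[0,0,-2.4]},{"hand":0.0,"offset":[-2.1,5.7,0],"angular":[0,0,-3.3]},{"hand":0.0,"offset":[-2.4,6.4,0],"angular":[0,0,-3.7]},{"hand":0.0,"offset":[-2.4,6.4,0],"angular":[0,0,-3.7]},{"hand":0.0,"offset":[-2.4,6.4,0],"angular":[0,0,-3.7]}]'

```text
time: 8.0
tool_pos: [0.4075, 0.3086, 0.2687]
tcp_rot: [-0.354, -3.121, 0.001]
wrist_force: [-0.4, -1.7, -2.3]
width: 0.189
```

Run:
```python
from h import *
from scipy.spatial.transform import Rotation as Ro
s=bot.read_state();print(s["tool_pos"].round(4),np.degrees(s["q"]).round(1),s["wrist_force"].round(1),s["torque"].round(2))
R=Ro.from_rotvec(s["tcp_rot"]).as_matrix();print("scoop x",-R[:,0].round(4), "yaw",np.degrees(np.arctan2(-R[1,0],-R[0,0])))
b=snap("side","side3");a=snap("top","top3")
cv2.imwrite("pics/c3.png",np.hstack([cv2.resize(b["frame"][50:250,80:330],(500,400)),cv2.resize(a["frame"][100:340,90:250],(267,400))]))
```

```text
[0.4075 0.3086 0.2687] [ 34.4  -4.  108.9  -0.   75.2 -42.7] [-0.4 -1.7 -2.3] [ 0.05  0.24 -0.01]
scoop x [ 9.745e-01 -2.242e-01 -4.000e-04] yaw -12.955621487814112
```

View pics/c3.png

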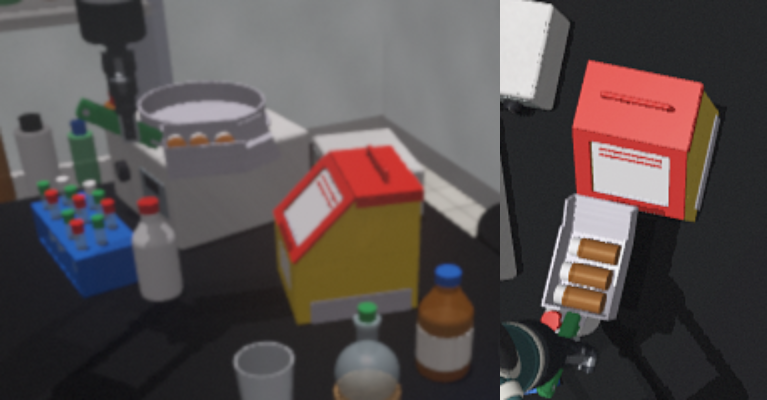

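Side and top views: the scoop is level in front of the bin and in line with the flap, with all three vials in it, above the wash bottle. I'll work out the dumping path in the bin's frame.

Run:
```python
from h import *
bx=np.array([.9744,-.225]);p0=np.array([.4075,.3086,.2687]);H=np.array([.601,.265])
def tcp(u,z,p):
    p=np.radians(p);c,s=np.cos(p),np.sin(p);x,zz=-187,23
    U=u+x*c+zz*s;Z=z-x*s+zz*c
    return np.r_[H+bx*U/1e3,Z/1e3]
prev=p0;pp=0
for u,z,p in [(0,205,6),(18,175,12),(30,158,13),(40,148,13),(50,139,14),(58,126,18),(62,112,25),(63,102,32),(62,96,38)]:
    t=tcp(u,z,p);d=(t-prev)*100;print((u,z,p),t.round(4),"step cm",d.round(1),"ang",(np.array([.225,.974])*(p-pp)).round(1)); prev=t;pp=p
```

```text
(0, 205, 6) [0.4221 0.3063 0.2474] step cm [ 1.5 -0.2 -2.1] ang [1.4 5.8]
(18, 175, 12) [0.445  0.301  0.2364] step cm [ 2.3 -0.5 -1.1] ang [1.4 5.8]
(30, 158, 13) [0.4577 0.2981 0.2225] step cm [ 1.3 -0.3 -1.4] ang [0.2 1. ]
(40, 148, 13) [0.4675 0.2958 0.2125] step cm [ 1.  -0.2 -1. ] ang [0. 0.]
(50, 139, 14) [0.4783 0.2933 0.2066] step cm [ 1.1 -0.3 -0.6] ang [0.2 1. ]
(58, 126, 18) [0.4911 0.2904 0.2057] step cm [ 1.3 -0.3 -0.1] ang [0.9 3.9]
(62, 112, 25) [0.5057 0.287  0.2119] step cm [ 1.5 -0.3  0.6] ang [1.6 6.8]
(63, 102, 32) [0.5197 0.2838 0.2206] step cm [ 1.4 -0.3  0.9] ang [1.6 6.8]
(62, 96, 38) [0.5316 0.281  0.2293] step cm [ 1.2 -0.3  0.9] ang [1.4 5.8]
```

Call:
drive_tool --deltas '[{"hand":0.0,"offset":[0.7,-0.1,-1],"angular":[0.7,2.9,0]},{"hand":0.0,"offset":[1.5,-0.2,-2.1],"angular":[1.4,5.8,0]},{"hand":0.0,"offset":[2.6,-0.5,-2.7],"angular":[2.1,8.8,0]},{"hand":0.0,"offset":[3.8,-0.8,-3.2],"angular":[2.7,11.7,0]},{"hand":0.0,"offset":[4.4,-0.9,-3.9],"angular":[2.8,12.2,0]},{"hand":0.0,"offset":[5,-1.1,-4.6],"angular":[2.9,12.7,0]},{"hand":0.0,"offset":[5,-1.1,-4.6],"angular":[2.9,12.7,0]}]'

```text
time: 8.98
tool_pos: [0.4573, 0.2977, 0.2222]
tcp_rot: [-0.329, -2.896, -0.036]
wrist_force: [-0.8, -0.5, -2.3]
width: 0.196
```

Run:
```python
from h import *
s=bot.read_state();print(s["tool_pos"].round(4),np.degrees(s["q"]).round(1),s["wrist_force"].round(1),s["torque"].round(2))
b=snap("side","side4");a=snap("top","top4")
cv2.imwrite("pics/c4.png",np.hstack([cv2.resize(b["frame"][90:240,150:310],(480,450)),cv2.resize(a["frame"][120:300,120:240],(300,450))]))
```

```text
[0.4573 0.2977 0.2222] [ 25.3   8.1 102.2   8.1  80.2 -53.8] [-0.8 -0.5 -2.3] [-0.01  0.08  0.03]
```

View pics/c4.png

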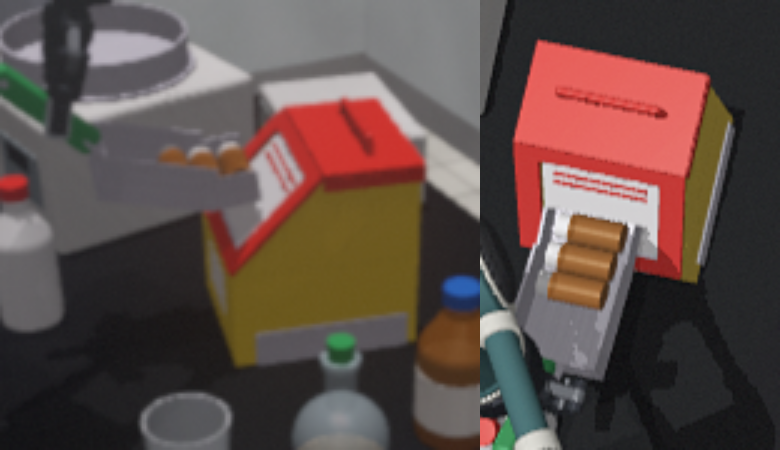

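Top crop: the vials have rolled onto the ramp but are kept. The lip is just short of the flap. I'll check the sideways centring allowing for parallax.

Run:
```python
from h import *
a=load("top4");by=np.array([.225,.974]);bx=np.array([.9744,-.225]);H=np.array([.601,.265])
for x,y,z in[(549,208,.192),(637,227,.192),(541,163,.173),(659,187,.173),(655,258,.125),(510,345,.22),(603,380,.22)]:
    X=onz(a,120+(x-480)/2.5-.4,120+y/2.5-.4,z)[:2]-H;print((x,y),"u",(X@bx).round(4),"y",(X@by).round(4))
```

```text
(549, 208) u 0.0241 y 0.0345
(637, 227) u 0.0232 y -0.0484
(541, 163) u 0.0649 y 0.0572
(659, 187) u 0.0648 y -0.056
(655, 258) u 0.0013 y -0.0565
(510, 345) u -0.1028 y 0.0324
(603, 380) u -0.116 y -0.0551
```

Call:
drive_tool --deltas '[{"hand":0.0,"offset":[0.6,0.2,-0.5],"angular":[0,0,0]},{"hand":0.0,"offset":[1.1,0.2,-1],"angular":[0,0,0]},{"hand":0.0,"offset":[1.6,0,-1.3],"angular":[0.1,0.5,0]},{"hand":0.0,"offset":[2.2,-0.1,-1.6],"angular":[0.2,1,0]},{"hand":0.0,"offset":[2.9,-0.3,-1.6],"angular":[0.7,3,0]},{"hand":0.0,"offset":[3.5,-0.4,-1.7],"angular":[1.1,4.9,0]}]'

```text
time: 9.82
tool_pos: [0.4935, 0.2939, 0.2063]
tcp_rot: [-0.319, -2.808, -0.05]
wrist_force: [-0.9, -0.0, -1.2]
width: 0.19
```

Call:
drive_tool --deltas '[{"hand":0.0,"offset":[0.7,-0.2,0.3],"angular":[0.8,3.4,0]},{"hand":0.0,"offset":[1.5,-0.3,0.6],"angular":[1.6,6.8,0]},{"hand":0.0,"offset":[2.2,-0.5,1],"angular":[2.4,10.2,0]},{"hand":0.0,"offset":[2.9,-0.6,1.5],"angular":[3.1,13.6,0]},{"hand":0.0,"offset":[3.5,-0.8,2],"angular":[3.8,16.6,0]},{"hand":0.0,"offset":[4.1,-0.9,2.4],"angular":[4.5,19.5,0]},{"hand":0.0,"offset":[4.1,-0.9,2.4],"angular":[4.5,19.5,0]},{"hand":0.0,"offset":[4.1,-0.9,2.4],"angular":[4.5,19.5,0]}]'

```text
time: 10.82
tool_pos: [0.535, 0.2848, 0.23]
tcp_rot: [-0.281, -2.467, -0.096]
wrist_force: [2.1, 0.3, -0.1]
width: 0.192
```

Run:
```python
from h import *
s=bot.read_state();print(s["tool_pos"].round(4),np.degrees(s["q"]).round(1),s["wrist_force"].round(1),s["torque"].round(2))
b=snap("side","side5");a=snap("top","top5")
cv2.imwrite("pics/c5.png",np.hstack([cv2.resize(b["frame"][90:240,150:310],(480,450)),cv2.resize(a["frame"][120:300,120:240],(300,450))]))
```

```text
[0.535  0.2848 0.23  ] [ 15.9  29.   81.1  17.7 103.6 -62.2] [ 2.1  0.3 -0.1] [-0.15 -0.94 -0.09]
```

View pics/c5.png

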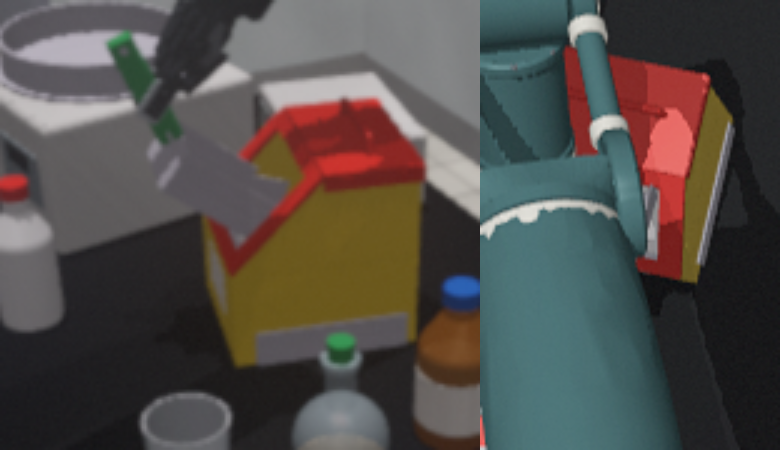

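The lip is in and the flap is pushed open, with no vials visible in the scoop. I'll hold briefly, then reverse along the same path and check.

Call:
drive_tool --deltas '[{"hand":0.0,"offset":[0,0,0],"angular":[0,0,0]},{"hand":0.0,"offset":[0,0,0],"angular":[0,0,0]},{"hand":0.0,"offset":[0,0,0],"angular":[0,0,0]},{"hand":0.0,"offset":[-0.6,0.1,-0.4],"angular":[-0.7,-2.9,0]},{"hand":0.0,"offset":[-1.2,0.3,-0.9],"angular":[-1.4,-5.9,0]},{"hand":0.0,"offset":[-1.9,0.4,-1.4],"angular":[-2.1,-9.3,0]},{"hand":0.0,"offset":[-2.6,0.6,-1.8],"angular":[-2.9,-12.7,0]},{"hand":0.0,"offset":[-3.4,0.7,-2.1],"angular":[-3.7,-16.1,0]}]'

```text
time: 11.92
tool_pos: [0.499, 0.2923, 0.2089]
tcp_rot: [-0.311, -2.751, -0.058]
wrist_force: [0.5, 0.6, 0.6]
width: 0.196
```

Call:
drive_tool --deltas '[{"hand":0.0,"offset":[-0.7,0.2,-0.3],"angular":[-0.8,-3.4,0]},{"hand":0.0,"offset":[-1.4,0.3,-0.2],"angular":[-1.2,-5.3,0]},{"hand":0.0,"offset":[-2,0.5,-0.1],"angular":[-1.7,-7.3,0]},{"hand":0.0,"offset":[-3,0.7,0.5],"angular":[-1.9,-8.3,0]},{"hand":0.0,"offset":[-4.1,0.8,1.5],"angular":[-1.9,-8.3,0]},{"hand":0.0,"offset":[-5.4,1.1,2.9],"angular":[-2.1,-9.3,0]},{"hand":0.0,"offset":[-6.8,1.4,4],"angular":[-3.3,-14,0]},{"hand":0.0,"offset":[-8.2,1.6,6],"angular":[-4.5,-19,0]}]'

```text
time: 12.92
tool_pos: [0.4168, 0.3077, 0.2689]
tcp_rot: [-0.353, -3.087, -0.0]
wrist_force: [0.2, 0.2, -2.6]
width: 0.185
```

Run:
```python
from h import *
from scipy.spatial.transform import Rotation as Ro
s=bot.read_state();print(s["tool_pos"].round(4),s["wrist_force"].round(1),s["torque"].round(2))
R=Ro.from_rotvec(s["tcp_rot"]).as_matrix();print(R.round(3))
b=snap("side","side6");a=snap("top","top6")
cv2.imwrite("pics/c6.png",np.hstack([cv2.resize(b["frame"][70:240,140:310],(450,450)),cv2.resize(a["frame"][120:300,120:240],(300,450))]))
```

```text
[0.4168 0.3077 0.2689] [ 0.2  0.2 -2.6] [ 0.07  0.12 -0.03]
[[-0.974  0.226 -0.035]
 [ 0.226  0.974  0.004]
 [ 0.035 -0.004 -0.999]]
```

View pics/c6.png

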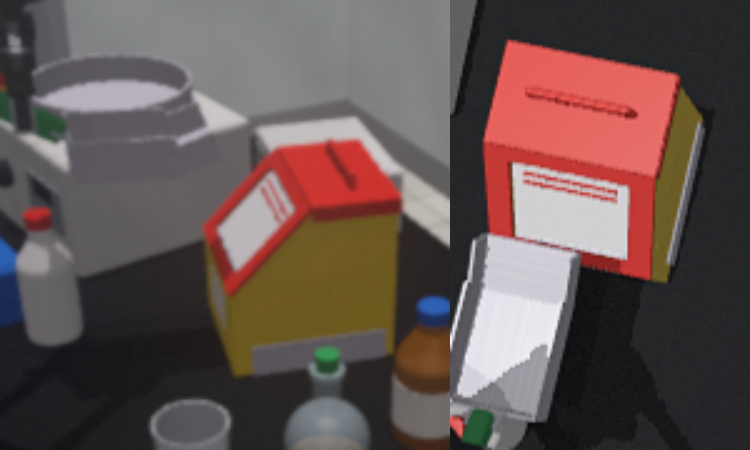

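The scoop is empty and the flap is shut. Now I level it and carry it back over the mat.

Call:
drive_tool --deltas '[{"hand":0.0,"offset":[0,0,0.3],"angular":[-0.4,-2,0]},{"hand":0.0,"offset":[0.8,-2.4,0.3],"angular":[-0.4,-2,0]},{"hand":0.0,"offset":[1.8,-5,0.3],"angular":[-0.4,-2,0]}]'

```text
time: 13.4
tool_pos: [0.4357, 0.2573, 0.271]
tcp_rot: [-0.354, -3.12, 0.005]
wrist_force: [0.1, 0.0, -2.7]
width: 0.193
```

Call:
drive_tool --deltas '[{"hand":0.0,"offset":[1.2,-3.5,0],"angular":[0,0,2]},{"hand":0.0,"offset":[2.8,-7.9,0],"angular":[0,0,5]},{"hand":0.0,"offset":[4.4,-12.4,0],"angular":[0,0,8]},{"hand":0.0,"offset":[6.1,-17.1,0],"angular":[0,0,11]},{"hand":0.0,"offset":[7.8,-21.8,0],"angular":[0,0,14]},{"hand":0.0,"offset":[9.4,-26.5,0],"angular":[0,0,17]},{"hand":0.0,"offset":[11.1,-31.2,0],"angular":[0,0,20]},{"hand":0.0,"offset":[12.7,-35.9,0],"angular":[0,0,23]}]'

```text
time: 14.4
tool_pos: [0.5627, -0.1033, 0.2706]
tcp_rot: [0.275, -3.128, 0.002]
wrist_force: [1.2, -0.7, -2.3]
width: 0.186
```

Call:
drive_tool --deltas '[{"hand":0.0,"offset":[1.6,-4.5,0],"angular":[0,0,3]},{"hand":0.0,"offset":[3,-8.5,0],"angular":[0,0,5.5]},{"hand":0.0,"offset":[4,-11.3,-1],"angular":[0,0,7]},{"hand":0.0,"offset":[4.3,-12.3,-4],"angular":[0,0,7.3]},{"hand":0.0,"offset":[4.3,-12.3,-8],"angular":[0,0,7.3]},{"hand":0.0,"offset":[4.3,-12.3,-12],"angular":[0,0,7.3]},{"hand":0.0,"offset":[4.3,-12.3,-15],"angular":[0,0,7.3]},{"hand":0.0,"offset":[4.3,-12.3,-16.5],"angular":[0,0,7.3]}]'

```text
time: 15.4
tool_pos: [0.6035, -0.2239, 0.1032]
tcp_rot: [0.471, -3.101, -0.002]
wrist_force: [0.2, 0.1, -3.0]
width: 0.193
```

Call:
drive_tool --deltas '[{"hand":0.0,"offset":[0,0,0],"angular":[0,0,0]},{"hand":0.0,"offset":[0,0,0],"angular":[0,0,0]}]'

```text
time: 15.65
tool_pos: [0.6068, -0.2245, 0.1084]
tcp_rot: [-0.473, 3.103, -0.004]
wrist_force: [0.9, 0.5, -2.1]
width: 0.188
```

Run:
```python
from h import *
from scipy.spatial.transform import Rotation as Ro
s=bot.read_state();print(s["tool_pos"].round(4),s["wrist_force"].round(1),s["torque"].round(2))
R=Ro.from_rotvec(s["tcp_rot"]).as_matrix();print(R.round(3),np.degrees(np.arctan2(-R[1,0],-R[0,0])))
b=snap("side","side7")
im=cv2.resize(b["frame"][180:330,260:410],(600,600),interpolation=cv2.INTER_CUBIC)
T=s["tool_pos"];ex,ey,ez=-R[:,0],R[:,1],-R[:,2]
if ey@np.array([-ex[1],ex[0],0])<0: ey=-ey
for q in[(92,43,17),(92,-43,17),(45,-43,0),(-58,-43,0),(-58,-43,42),(-150,0,88)]:
    X=T+ex*(q[0]+95)/1e3+ey*(q[1]-1)/1e3+ez*(q[2]-40)/1e3
    u=(proj(b,X)-[260,180])*4;cv2.drawMarker(im,tuple(int(t) for t in u),(255,0,255),1,14,1)
cv2.imwrite("pics/c7.png",im)
```

```text
[ 0.6068 -0.2245  0.1084] [ 0.9  0.5 -2.1] [-0.07  0.14  0.02]
[[-0.955 -0.298  0.003]
 [-0.298  0.955 -0.002]
 [-0.002 -0.003 -1.   ]] 17.31847684924594
```

View pics/c7.png

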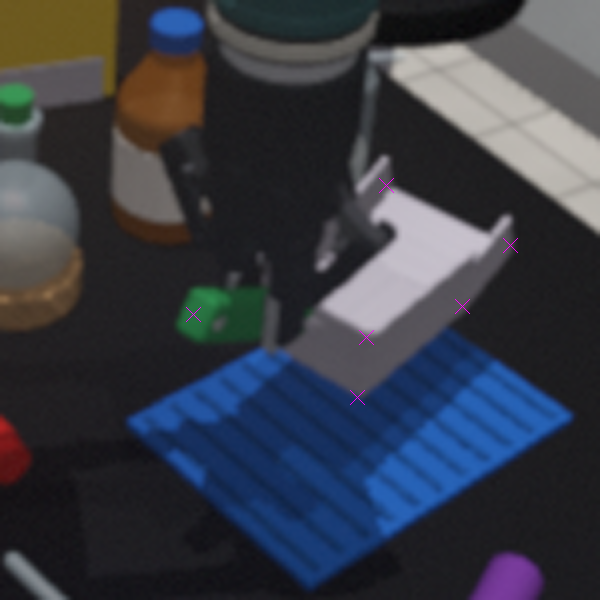

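The view agrees with the predicted corners within a few crop pixels: the scoop is level, empty and has not slipped. It sits over the mat, so I'll lower it.

Call:
drive_tool --deltas '[{"hand":0.0,"offset":[0,0,-2],"angular":[0,0,0]},{"hand":0.0,"offset":[0,0,-4],"angular":[0,0,0]},{"hand":0.0,"offset":[0,0,-5.2],"angular":[0,0,0]},{"hand":0.0,"offset":[0,0,-5.7],"angular":[0,0,0]},{"hand":0.0,"offset":[0,0,-6],"angular":[0,0,0]},{"hand":0.0,"offset":[0,0,-6.1],"angular":[0,0,0]},{"hand":0.0,"offset":[0,0,-6.1],"angular":[0,0,0]},{"hand":0.0,"offset":[0,0,-6.1],"angular":[0,0,0]}]'

```text
time: 16.7
tool_pos: [0.6063, -0.2241, 0.0467]
tcp_rot: [-0.473, 3.104, -0.004]
wrist_force: [-0.0, -0.5, -0.7]
width: 0.189
```

Call:
drive_tool --deltas '[{"hand":0.0,"offset":[0,0,-0.1],"angular":[0,0,0]},{"hand":0.0,"offset":[0,0,-0.1],"angular":[0,0,0]},{"hand":0.0,"offset":[0,0,-0.1],"angular":[0,0,0]}]'

```text
time: 17.08
tool_pos: [0.6063, -0.2241, 0.0467]
tcp_rot: [-0.473, 3.104, -0.004]
wrist_force: [-1.3, 1.6, 6.2]
width: 0.187
```

Contact (6 N). Now release gently and rise.

Call:
drive_tool --deltas '[{"hand":0.3,"offset":[0,0,0],"angular":[0,0,0]},{"hand":0.5,"offset":[0,0,0],"angular":[0,0,0]},{"hand":0.7,"offset":[0,0,0],"angular":[0,0,0]},{"hand":0.7,"offset":[0,0,0],"angular":[0,0,0]},{"hand":0.7,"offset":[0,0,2],"angular":[0,0,0]},{"hand":0.7,"offset":[0,0,5],"angular":[0,0,0]},{"hand":0.7,"offset":[0,0,9],"angular":[0,0,0]},{"hand":0.7,"offset":[0,0,14],"angular":[0,0,0]}]'

```text
time: 18.08
tool_pos: [0.6051, -0.2237, 0.1868]
tcp_rot: [0.473, -3.106, 0.002]
wrist_force: [0.1, 0.1, -0.0]
width: 0.702
```

Call:
drive_tool --deltas '[{"hand":0.7,"offset":[-3,1,6],"angular":[0,0,0]},{"hand":0.7,"offset":[-6,3,10],"angular":[0,0,0]},{"hand":0.7,"offset":[-9,6,12],"angular":[0,0,0]},{"hand":0.7,"offset":[-12,9,12],"angular":[0,0,0]},{"hand":0.7,"offset":[-14,11,12],"angular":[0,0,0]},{"hand":0.7,"offset":[-14,11,12],"angular":[0,0,0]}]'

```text
time: 18.82
tool_pos: [0.4648, -0.1129, 0.307]
tcp_rot: [-0.475, 3.102, -0.004]
wrist_force: [1.2, 0.1, -0.1]
width: 0.702
```

Run:
```python
from h import *
b=snap("side","side8");a=snap("top","top8")
s=bot.read_state();print(s["time"],s["tool_pos"].round(3),s["wrist_force"].round(1))
cv2.imwrite("pics/c8.png",np.hstack([cv2.resize(b["frame"],None,fx=.8,fy=.8)[:, :450],cv2.resize(a["frame"],None,fx=.8,fy=.8)[:,100:440]]))
# positions before/after of blobs
for f,n in (("top0","t0"),("top8","t8")):
    h=cv2.cvtColor(load(f)["frame"],cv2.COLOR_BGR2HSV)
    M=cv2.inRange(h,(55,120,30),(80,255,255));M[:,:340]=0;M[:190]=0;M[250:]=0;M[:,400:]=0
    m=cv2.moments(M,True);print(n,m["m10"]/m["m00"],m["m01"]/m["m00"])
d=cv2.absdiff(load("top0")["frame"],a["frame"]).max(2);_,T=cv2.threshold(d,50,255,0)
for c in cv2.findContours(T,0,2)[0]:
    if cv2.contourArea(c)>15: print(cv2.boundingRect(c))
```

```text
18.925 [ 0.466 -0.114  0.306] [-0.2 -0.5  1. ]
t0 369.59197324414714 217.8160535117057
t8 368.8557046979866 218.09395973154363
(373, 409, 11, 11)
(265, 386, 64, 34)
(80, 333, 18, 6)
(366, 322, 35, 81)
(28, 312, 54, 34)
(390, 260, 26, 64)
(287, 241, 112, 139)
(326, 153, 22, 55)
(338, 143, 40, 77)
```

View pics/c8.png

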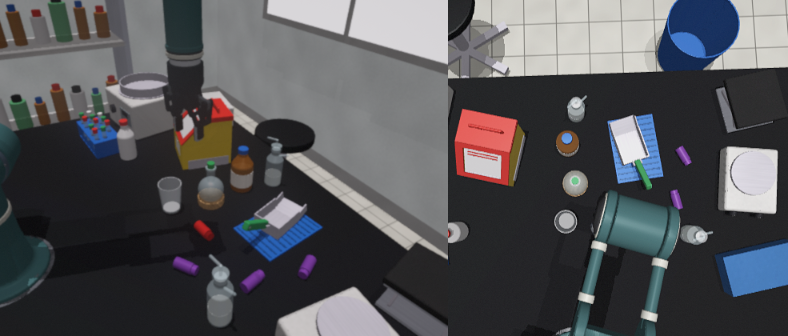

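```bash
python3 -c "
from workcell import bot
print(bot.finish_job())"
```

```text
the job is handed in; nothing more can be done
None
```

The three amber vials went into the sharps bin, the empty scoop is back upright on its blue mat and released, and I handed the job in at about 19 s of the 62 s allowed.

- **Emptying:** I pushed the flap in with the scoop's lip and pitched it about 38° nose-down. I then drew back along the same path. After that the pictures showed an empty scoop and a shut flap, with the gripper kept well clear of the flap.
- **Vials in the bin:** I could not see inside the bin. That all three went in is inferred from the empty scoop and no amber vials seen outside. The unloaded weight reading was too noisy to confirm it, but the wrist moment dropped from about 0.28 to 0.14 N m, which fits an empty scoop.
- **Putting back:** the handle is within about 2 mm of where it started. The last touch-down on the mat read 6 N.
- **Everything else:** the last top and side views show the other bottles and glassware standing where they were. The differences from the first top view are around the scoop and in places I put down to the arm and its shadow.
- **Disagreement:** before the flap, the top camera put the scoop 7 to 11 mm right of centre, while the robot's own pose said 0. I split the difference with a shift of about 4 mm, and it went into the port with no high force readings.

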